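# Hang the portion-cup bin on the louvered rail

## Robot

A 6-joint arm with a two-finger parallel gripper is mounted at the origin on the work surface. World frame = base frame: x ahead of the robot, y to its left, z up, the work surface at z = 0. Lengths are in m, angles in degrees, forces in N, time in s.
With the tool pointing down it reaches from about 0.325 to 0.9 m from the base axis. Payload 3.5 kg.
Tool frame: the origin (TCP) lies at the very end of the fingers, on their centre line; the grasp point (between the pads) lies 19 mm behind it; z points along the fingers, y is the direction in which the jaws open and shut (so a half turn about z gives the same grasp; the last joint's range is limited). The gripper opens to 85 mm and grips with 20 to 120 N. Pads are 22 mm wide; open, the fingers measure 114 mm over their backs; the gripper's body (76 mm by 85 mm) begins 54 mm behind the grasp point. The pads swing forward as they close: fully open they stand 13 mm farther back than shut.
Start: joints at [-77.028, 15.837, -1.513, 72.651, 0, 84.076], TCP at [0.202, -0.591, 0.231] pointing down, gripper open.
Joint ranges: [-178.77, 178.77], [-48.84, 107.48], [-61.69, 71.31], [-111.58, 123.2], [-90, 87.43], [-180, 180]. Speed limits (degrees/s): [147.25, 147.25, 180, 180, 180, 180].

## Interface

Orientations are given as [roll, pitch, yaw] about the fixed x, y, z axes, in that order (R = Rz(yaw) Ry(pitch) Rx(roll)).
In Python, from plant import * gives the robot as it stands.
- The arm moves only by the tool move_arm, never from a script. Its argument "moves" is one flat list of numbers, 7 for each row, row after row: the shift along the tool's x, y, z in units of 40 mm (1.0 is 40 mm), then the turn, a rotation vector about the tool's x, y, z in rad, then the opening, from -1 (shut) to 1 (fully open). In form: [dx, dy, dz, rx, ry, rz, grip, dx, dy, dz, rx, ry, rz, grip, ...]. A call has 1 to 5 rows; each row is the pose to reach, as a shift and turn from the pose commanded when the call began, along the tool's axes at that moment; what a row does not reach only later rows make up. A row lasts 1/8 s, in which the tool goes at most 62.5 mm and 10.7 degrees, less where a joint would pass 70% of its speed; a pose out of reach is approached as far as the arm can. A call with a gripper value outside its range is refused whole. The fingers move at their own pace and stop on an object; "newtons" is the grip in N (left out, the last holds). Time passes only in rows, so rows that repeat a pose let the fingers close. It gives the time, the measured TCP pose, the force and the opening at its end, in the units of the state.
- observe(): the state, without advancing time (a new reading comes with each control period).
- get_image(name): name is "scene" or "side" or "wrist"; returns a dict with "img" (400x640x3 uint8, red, green, blue), "fx", "fy", "cx", "cy" (pixels), "view" (4x4, takes a point from world to camera coordinates). Camera axes: x right, y down, z forward; pixel columns grow to the right and rows downward; lengths in m; the calibration is good to about 2 mm. A picture is of the moment at which its call begins. There is no depth.
- job_done(): hands the job in, once; it reports no verdict.
The state is a dict: "t": time; "joint_positions": joint angles; "qd": joint speeds; "joint_torque": joint torques, N m; "position": TCP position; "tcp_rot": TCP orientation; "force": force on the tool from outside, world axes, zero at the start; "wrist_torque": the same for the moment, N m; "finger_gap": finger opening in m.
Only numpy, scipy, OpenCV 4.12 (cv2) and the standard library are available. Lean on these libraries where they do the work, as an engineer would, in place of code of your own. Each camera call takes 0.05 s, during which the arm holds its last target. There are 200 camera calls.

## Task

Pick up the green portion-cup bin by its black handle, keep it level, hook its lip over the blue louvered rail in the free bay between the two grey bins, and press it down gently (a push of about 20 N is plenty) until the red sprung catch has snapped into the lip and the bin sits fully home. Do not let go of it before it is home, do not force it hard against the stand, and leave the steel tub, the sauce bottle and the spatula where they are. Then let go and back away.

Things in the scene. Friction and masses are not known exactly. Their poses are not given: they have to be found in the camera images.
- bin_grip (a point): Centre of the black handle bar of the loose green bin (0.2 to 0.45 kg): bar 12 mm thick along the bin's x, 100 mm long along y, 28 mm tall; grasp across its thickness from above. Axes are the bin's: x to its back (lip side), z up. The tub's rim is 50 mm below this point, its underside 116 mm below, its back face 12 mm behind (+x).
- lip (a point): Middle of the bin lip's bottom edge; axes as the handle's. It lies 22.5 mm behind (+x) and 105 mm below the handle's centre. The lip hangs from a flange behind the rim; flange underside 51 mm above this point. Lip 5 mm thick (x -2.5 to +2.5), 54 mm wide, end tapered; 8 mm gap between it and the tub's back. A window in it, 34 mm wide, from 39 to 51 mm above this point, takes the catch.
- bay (a point): On the fixed stand: middle of the free bay, in the plane of the slot's front wall. Axes the stand's: x from front to back, y along the rail, z up. True in x and y, but the blue rail is clamped at an unmeasured height: its top edge is anywhere within 16 mm above or below this point; find it by feel. Blue wall 4 mm thick (x -4 to 0), slot x 0 to 10 mm, back plate at x = 10 mm, 22 mm higher than the edge.
- catch (a joint): Red sprung roller, 6 mm diameter, 14 mm long, out 7 mm from the back plate into the slot mid-bay, 8 mm below the rail's edge. 0 = out, to 0.010 m pushed back; 11 N plus 0.5 N/mm. The lip enters best near the slot's front wall (too far back it jams): 5 to 18 N, then 2 to 10 N sliding, some 40 mm in all; 4 mm before home the push drops below 0 as the roller snaps into the window; then the flange lands.
- stand: Fixed louvered stand, 34 cm wide, 19 cm tall. Origin on the table under the bay, in the plane of the back plate's face; x front to back, y along the rail. The bay point is 10 mm in front (-x), 170 mm up. Grey bins, 80 mm wide, hang 112 mm either side of the bay and reach 76 mm in front of it. Home: the bin's flange rests on the rail's top edge, its back on the blue apron.
- bin: The green bin as a whole, tub 80 x 100 x 66 mm (x, y, z); origin at the centre of its underside, axes as the handle's. The handle's centre lies 28 mm behind (+x) and 116 mm above.
- tub_mid (a point): Centre of the loose open steel tub, 100 x 110 x 65 mm, a bystander.
- sauce_mid (a point): Centre of the loose red sauce bottle, 54 mm across, 150 mm tall, a bystander.
- turner: The loose spatula lying on the table, a bystander; origin near its middle, x along its length.
Mind the look-alikes: they are no part of the job. Leave any yellow look-alike of the bin alone.

How it is judged:
By the outcome, as a careful person would: the job done as asked, in the order asked, and still so for the second after the job is handed in, with the robot touching nothing.
It also fails if it takes over 70 s, if anything falls off the work surface, if the arm or the gripper's body presses on something with over 40 N, if the wrist force passes 120 N, or if a joint passes its speed limit or range.

## Working session

There is one attempt and no reset: what is moved stays moved. The work goes in short steps, Python scripts to look and compute and a tool call to move; the robot and the scene stay as the last step left them, time stands still between calls to the robot, and variables do not carry over. Pictures are saved under pics/ and viewed, about 8 in all and at most 12, crops included, and the job is handed in when it is done.

Besides the shell and the picture viewer there is one more tool, called after "Request:" as name(argument=value, ...) on one line, values as JSON. move_arm: Moves the arm, as the interface text tells. Its arguments: {"type":"object","properties":{"moves":{"type":"array","items":{"type":"number"}},"newtons":{"type":"number"}},"required":["moves"]}

```bash
mkdir -p pics; ls; python3 - <<'E'
from plant import *
import cv2,numpy as np
for n in ["scene","side","wrist"]:
    d=get_image(n); cv2.imwrite(f"pics/{n}0.png",d["img"][:,:,::-1])
    print(n,d["fx"],d["fy"],d["cx"],d["cy"]); print(np.round(d["view"],4).tolist())
print(observe())
E
```

```text
pics
scene 363.23765044946987 363.23765044946987 312.9979734443783 202.2995999398246
[[0.5296, 0.8482, -0.0046, -0.2319], [0.6739, -0.4241, -0.605, -0.2426], [-0.5152, 0.3174, -0.7962, 1.3664], [0.0, 0.0, 0.0, 1.0]]
side 496.99402977354754 496.99402977354754 323.3614128242061 199.31554514013195
[[-0.9972, -0.0749, -0.0001, 0.4742], [-0.0511, 0.6806, -0.7309, 0.1101], [0.0548, -0.7288, -0.6825, 1.3777], [0.0, 0.0, 0.0, 1.0]]
wrist 328.02862667486386 328.02862667486386 320.2063404542024 197.26063709339533
[[0.3233, -0.9463, -0.0016, -0.6236], [-0.9129, -0.3124, 0.2626, -0.0347], [-0.249, -0.0835, -0.9649, 0.3782], [0.0, 0.0, 0.0, 1.0]]
{'t': 0.15, 'joint_positions': array([-7.70279744e+01,  1.58739555e+01, -1.57797751e+00,  7.26504185e+01,
        1.95500001e-03,  8.40747433e+01]), 'qd': array([-0.00415373, -0.10148365,  0.21625143,  0.03262422, -0.11069877,
        0.0851901 ]), 'joint_torque': array([ 2.77109402e-04, -4.46057510e+01,  2.95638835e+01,  1.05364530e-02,
       -6.82386303e-05,  1.56748121e-05]), 'position': array([ 0.20227746, -0.59073478,  0.23036963]), 'tcp_rot': array([-1.79898397e+02, -1.25103873e-02,  1.88972695e+01]), 'force': array([ 0.05875411, -0.2438119 ,  0.05887791]), 'wrist_torque': array([-0.00540367,  0.01551952, -0.0052261 ]), 'finger_gap': 0.0851123996095127}
```

View pics/scene0.png

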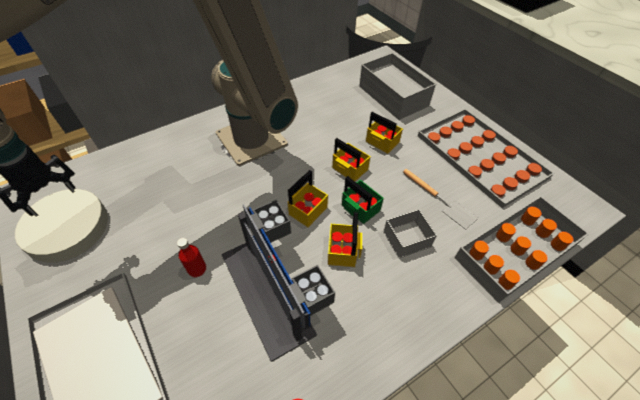

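View pics/side0.png

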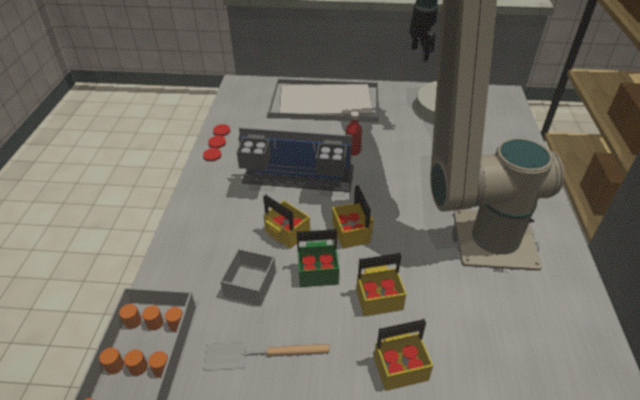

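Candidates: the green bin is at scene (362,198) / side (318,262). The yellow look-alikes are at scene (308,200), (350,160), (383,132) and (345,243). I choose the green one and check it in a close crop.

```bash
python3 - <<'E'
import cv2,numpy as np
s=cv2.imread("pics/scene0.png"); d=cv2.imread("pics/side0.png")
def crop(im,x,y,w,h,k):
    c=cv2.resize(im[y:y+h,x:x+w],None,fx=k,fy=k,interpolation=cv2.INTER_CUBIC)
    for i in range(0,w,10):
        cv2.putText(c,str(x+i),(i*k,8),0,.3,(255,255,255),1); cv2.line(c,(i*k,10),(i*k,14),(255,255,255),1)
    for i in range(0,h,10):
        cv2.putText(c,str(y+i),(0,i*k+4),0,.3,(0,255,255),1); cv2.line(c,(20,i*k),(24,i*k),(0,255,255),1)
    return c
a=crop(d,290,224,56,68,7); b=crop(s,334,168,56,68,7)
cv2.imwrite("pics/bin.png",np.hstack([a,b]))
a=crop(d,234,120,130,72,6); cv2.imwrite("pics/st_side.png",a)
a=crop(s,220,190,124,120,5); cv2.imwrite("pics/st_scene.png",a)
E
```

```text
(no output)
```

View pics/bin.png

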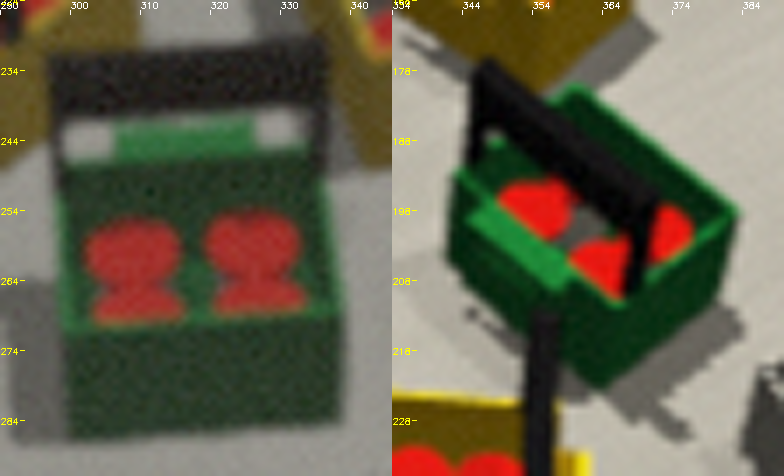

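View pics/st_side.png

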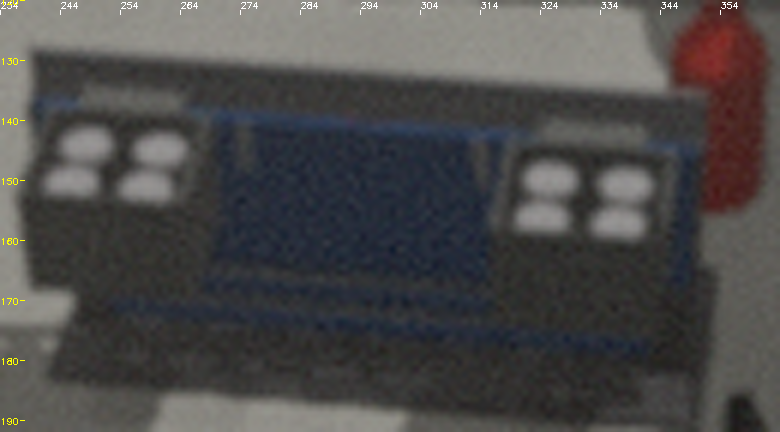

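View pics/st_scene.png

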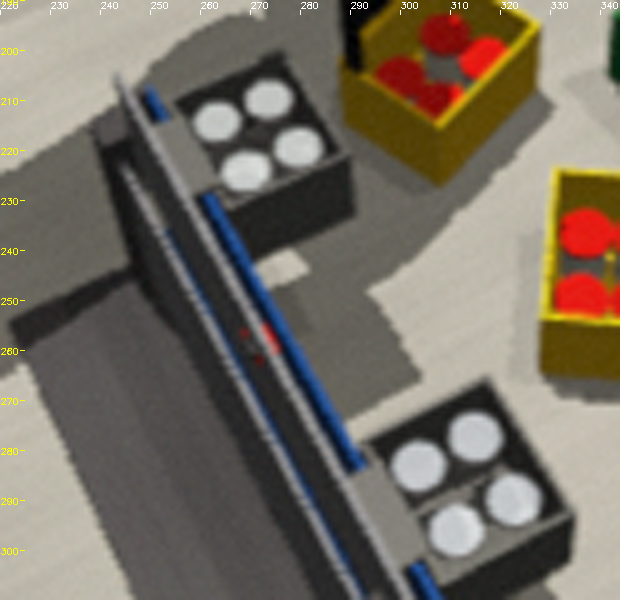

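```bash
cat > h.py <<'E'
import numpy as np
from scipy.optimize import least_squares
S=(363.2377,312.998,202.2996,np.array([[0.5296,0.8482,-0.0046,-0.2319],[0.6739,-0.4241,-0.605,-0.2426],[-0.5152,0.3174,-0.7962,1.3664]]))
D=(496.994,323.3614,199.3155,np.array([[-0.9972,-0.0749,-0.0001,0.4742],[-0.0511,0.6806,-0.7309,0.1101],[0.0548,-0.7288,-0.6825,1.3777]]))
def proj(c,P):
    P=np.atleast_2d(P); q=P@c[3][:,:3].T+c[3][:,3]
    return np.c_[c[1]+c[0]*q[:,0]/q[:,2],c[2]+c[0]*q[:,1]/q[:,2]]
def place(P,x,y,yaw,h=0):
    P=np.array(P,float)/1000; c,s=np.cos(yaw),np.sin(yaw)
    return np.c_[x+c*P[:,0]-s*P[:,1],y+s*P[:,0]+c*P[:,1],P[:,2]+h]
E
python3 - <<'E'
from h import *
bd=[((-40,50,0),(299.7,286.6)),((-40,-50,0),(338.6,284.7)),((-40,50,66),(298.9,271.1)),((-40,-50,66),(339,268)),((34,50,130),(297.1,232.3)),((34,-50,130),(336.4,230)),((22,50,102),(297.1,240.9)),((22,-50,102),(336.4,238.6))]
bs=[((-40,50,66),(383.4,198.3)),((-40,-50,66),(360.1,180.6)),((40,-50,66),(343.4,192.6)),((40,50,66),(366.6,211.6)),((40,50,0),(363.7,223.4)),((28,-50,130),(347.6,176.9)),((28,50,130),(372.3,195.1))]
def fit(d,s,useh,x0):
    def f(v):
        h=v[3] if useh else 0
        r=[]
        for c,L in((D,d),(S,s)):
            Q=place([a for a,_ in L],v[0],v[1],v[2],h); r.append(proj(c,Q)-np.array([b for _,b in L]))
        return np.vstack(r).ravel()
    r=least_squares(f,x0,loss="soft_l1"); print(np.round(r.x,4),np.degrees(r.x[2]));print(np.round(f(r.x).reshape(-1,2),1).tolist()); return r.x
b=fit(bd,bs,False,[.45,-.15,-1.57])
print("grip",place([(28,0,116)],*b))
sd=[((2,170,192),(239.5,128)),((2,-170,192),(351.8,135.5)),((-12,170,170),(240.3,137.2)),((-12,-170,170),(350.2,144.2))]
ss=[((-86,152,174),(335,292.4)),((-86,72,174),(317.6,265.6)),((-86,-72,174),(290,221.4)),((-86,-152,174),(276,201)),((2,-170,192),(243.6,205))]
s=fit(sd,ss,True,[.45,-.35,-1.57,0])
print("bay",place([(-10,0,170)],*s)); print(np.degrees(s[2]))
E
```

```text
[ 0.4791  0.1565 -1.3981] -80.10330902226171
[[-0.5, 0.7], [-0.1, -0.5], [-0.6, -0.3], [0.0, -0.3], [-1.5, -1.5], [-0.4, -2.1], [-0.8, 1.1], [-0.1, 0.5], [0.7, -1.8], [0.3, -2.5], [-1.0, -1.4], [-0.4, -0.9], [0.1, -0.3], [-1.0, -1.4], [-0.7, 0.1]]
grip [[0.48386423 0.12887859 0.116     ]]
[ 0.5781 -0.2042 -1.6152 -0.0082] -92.54576350165654
[[-3.8, -0.0], [0.3, 0.7], [-4.9, -0.2], [1.2, 1.1], [0.2, 0.9], [-0.1, -0.2], [-0.4, 0.2], [0.0, -0.9], [-1.6, -0.6]]
bay [[ 0.57851629 -0.19421672  0.1618072 ]]
-92.54576350165654
```

The crop shows a green tub with its black handle bar on the lip side, so the choice is confirmed. The handle is at about (0.484, 0.129) and the bay at about (0.5785, -0.194). I go above the stand first and look down at it with the wrist camera, with the wrist turned half round to keep joint 6 away from its limit.

Request:
move_arm(moves=[0,0,-3,0,0,-0.5,1,0,0,-3.7,0,0,-1,1,12.6,-6.2,-3.7,0,0,-1.5,1,12.6,-6.2,-3.7,0,0,-1.5,1,12.6,-6.2,-3.7,0,0,-1.5,1])

```text
t: 0.78
position: [0.3356, -0.4573, 0.3639]
tcp_rot: [180.0, -0.0, 72.9]
force: [0.3, -0.2, 0.1]
finger_gap: 0.0852
```

```bash
cat > go.py <<'E'
# usage: go.py x y z yaw : prints move (40 mm units, rad) from the present pose
import sys,numpy as np
from scipy.spatial.transform import Rotation as R
from plant import *
o=observe(); x,y,z,w=map(float,sys.argv[1:5])
r=R.from_euler("xyz",o["tcp_rot"],degrees=True); t=R.from_euler("xyz",[180,0,w],degrees=True)
print("t",o["t"],"pos",np.round(o["position"],4),"rpy",np.round(o["tcp_rot"],2),"F",np.round(o["force"],1),"M",np.round(o["wrist_torque"],2),"gap",round(o["finger_gap"],4),"j6",o["joint_positions"].round(1))
print("shift",np.round(r.inv().apply(np.array([x,y,z])-o["position"])/.04,3),"turn",np.round((r.inv()*t).as_rotvec(),4))
E
python3 go.py .6 -.19 .38 177.5
```

```text
t 0.775 pos [ 0.3356 -0.4573  0.3639] rpy [ 1.7999e+02 -1.0000e-02  7.2910e+01] F [ 0.3 -0.2  0.1] M [-0.03 -0.01 -0.04] gap 0.0852 j6 [-60.3   7.7   4.2  86.5   0.   46.8]
shift [ 8.33   4.356 -0.401] turn [ 2.0000e-04  0.0000e+00 -1.8254e+00]
```

Request:
move_arm(moves=[8.33,4.36,-0.4,0,0,-1.825,1,8.33,4.36,-0.4,0,0,-1.825,1,8.33,4.36,-0.4,0,0,-1.825,1,8.33,4.36,-0.4,0,0,-1.825,1,8.33,4.36,-0.4,0,0,-1.825,1])

```text
t: 1.4
position: [0.5566, -0.2362, 0.3771]
tcp_rot: [-180.0, -0.0, 126.7]
force: [1.5, -0.0, 0.7]
finger_gap: 0.0852
```

```bash
python3 go.py .6 -.19 .38 177.5
```

```text
t 1.4 pos [ 0.5566 -0.2362  0.3771] rpy [-1.7999e+02 -1.0000e-02  1.2668e+02] F [ 1.5 -0.   0.7] M [-0.08 -0.07  0.01] gap 0.0852 j6 [-29.1  11.7  10.5  88.8  -0.   24.2]
shift [ 0.278  1.56  -0.074] turn [-2.00e-04 -2.00e-04 -8.87e-01]
```

Request:
move_arm(moves=[0.28,1.56,-0.07,0,0,-0.887,1,0.28,1.56,-0.07,0,0,-0.887,1,0.28,1.56,-0.07,0,0,-0.887,1,0.28,1.56,-0.07,0,0,-0.887,1,0.28,1.56,-0.07,0,0,-0.887,1])

```text
t: 2.02
position: [0.599, -0.1917, 0.3795]
tcp_rot: [180.0, -0.1, 177.4]
force: [-0.7, -0.2, -0.0]
finger_gap: 0.0851
```

```bash
python3 - <<'E'
from plant import *
import cv2,numpy as np
d=get_image("wrist"); np.savez("w1.npz",f=d["fx"],cx=d["cx"],cy=d["cy"],view=d["view"])
cv2.imwrite("pics/w1raw.png",d["img"][:,:,::-1]); im=cv2.resize(d["img"][:,:,::-1],(800,500),interpolation=cv2.INTER_CUBIC)
cv2.imwrite("pics/w1.png",im)
E
python3 go.py .484 .129 .26 189.9
```

```text
t 2.075 pos [ 0.599  -0.1918  0.3795] rpy [ 1.7998e+02 -6.0000e-02  1.7758e+02] F [ 0.8 -0.5  0. ] M [ 0.05 -0.05 -0.02] gap 0.0853 j6 [-23.6  14.4  14.1  89.8  -0.  -21.2]
shift [3.207 7.889 2.993] turn [ 0.0005 -0.001  -0.2151]
```

View pics/w1.png

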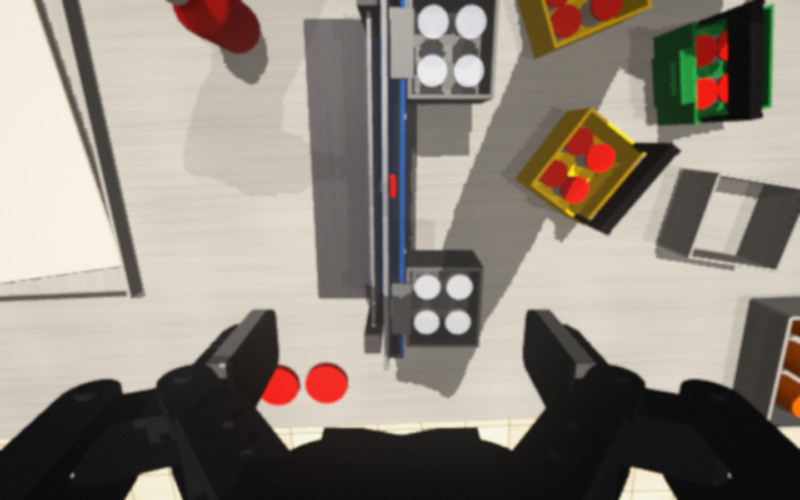

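```bash
cat >> h.py <<'E'
def unproj(f,cx,cy,V,uv,z):
    uv=np.atleast_2d(uv).astype(float); Rm=V[:3,:3]; c=-Rm.T@V[:3,3]
    d=np.c_[(uv[:,0]-cx)/f,(uv[:,1]-cy)/f,np.ones(len(uv))]@Rm
    return c+d*((z-c[2])/d[:,2])[:,None]
E
python3 - <<'E'
from h import *
import cv2
w=np.load("w1.npz"); im=cv2.imread("pics/w1raw.png").astype(int); B,G,Rr=im[...,0],im[...,1],im[...,2]
C=(w["f"],w["cx"],w["cy"],w["view"]); V=w["view"]; print("cam",-V[:3,:3].T@V[:3,3])
m=(Rr>120)&(G<70)&(B<70); m[:,:300]=0;m[:,325:]=0; v,u=np.nonzero(m); print("roller",u.min(),u.max(),v.min(),v.max(),u.mean(),v.mean())
ru=(u.mean(),(v.min()+v.max())/2)
print(unproj(*C,ru,.155),unproj(*C,ru,.17))
for r in range(70,215,12): print(r,[tuple(im[r,c]) for c in range(303,334,1)][8:26] if r in(94,178) else "", end="")
pts=[]
for r in range(86,200):
    ww=np.clip((B[r]-Rr[r]-35),0,None).astype(float); ww[:312]=0; ww[335:]=0
    if ww.sum()>60: pts.append(((ww*np.arange(640)).sum()/ww.sum(),r))
pts=np.array(pts); print(len(pts),pts[::12])
for z in(.155,.17,.185):
    P=unproj(*C,pts,z); k=np.polyfit(P[:,0],P[:,1],1); res=P[:,1]-np.polyval(k,P[:,0])
    k=np.polyfit(P[abs(res)<.002,0],P[abs(res)<.002,1],1); print(z,"slope deg",np.degrees(np.arctan(k[0])),"y at x=.578",np.polyval(k,.578))
q=np.array([[482,265],[480,345],[494,97]])/1.25
print(unproj(*C,q,.165))
E
```

```text
cam [ 0.53129474 -0.1888589   0.52233334]
roller 311 317 139 158 314.0462962962963 148.19444444444446
[[ 0.57489426 -0.19762279  0.155     ]] [[ 0.57311388 -0.19726492  0.17      ]]
70 82 94 [(np.int64(69), np.int64(62), np.int64(59)), (np.int64(73), np.int64(53), np.int64(45)), (np.int64(77), np.int64(52), np.int64(41)), (np.int64(75), np.int64(56), np.int64(48)), (np.int64(67), np.int64(59), np.int64(58)), (np.int64(61), np.int64(60), np.int64(61)), (np.int64(61), np.int64(58), np.int64(60)), (np.int64(71), np.int64(63), np.int64(61)), (np.int64(106), np.int64(76), np.int64(63)), (np.int64(147), np.int64(90), np.int64(57)), (np.int64(180), np.int64(107), np.int64(61)), (np.int64(189), np.int64(120), np.int64(75)), (np.int64(182), np.int64(135), np.int64(107)), (np.int64(153), np.int64(133), np.int64(118)), (np.int64(102), np.int64(97), np.int64(93)), (np.int64(68), np.int64(66), np.int64(67)), (np.int64(63), np.int64(61), np.int64(64)), (np.int64(60), np.int64(61), np.int64(62))]106 118 130 142 154 166 178 [(np.int64(78), np.int64(72), np.int64(72)), (np.int64(71), np.int64(57), np
[... 646 characters left out ...]
), np.int64(56), np.int64(58)), (np.int64(72), np.int64(71), np.int64(75))]190 202 214 114 [[321.55279503  86.        ]
 [321.58490566  98.        ]
 [321.50773994 110.        ]
 [321.39759036 122.        ]
 [321.26045016 134.        ]
 [321.35273973 146.        ]
 [321.35051546 158.        ]
 [321.27797834 170.        ]
 [321.19245283 182.        ]
 [321.18577075 194.        ]]
0.155 slope deg -2.725699458185517 y at x=.578 -0.1896397682587761
0.17 slope deg -2.725699458185516 y at x=.578 -0.18969868025177813
0.185 slope deg -2.725699458185509 y at x=.578 -0.1897575922447801
[[ 0.64964374 -0.1192865   0.165     ]
 [ 0.73084317 -0.12062893  0.165     ]
 [ 0.50503413 -0.11048889  0.165     ]]
```

The wrist view shows the roller at (393,185), the blue rail at column 404 and the bins at (450,50) and (443,300). The refined bay is (0.574, -0.1915) with stand yaw -92.7°. Next I hover over the green bin.

Request:
move_arm(moves=[3.2,7.9,3,0,0,-0.215,1,3.2,7.9,3,0,0,-0.215,1,3.2,7.9,3,0,0,-0.215,1,3.2,7.9,3,0,0,-0.215,1,3.2,7.9,3,0,0,-0.215,1])

```text
t: 2.7
position: [0.5012, 0.088, 0.2755]
tcp_rot: [180.0, 0.0, -170.7]
force: [0.7, 0.9, -0.1]
finger_gap: 0.0855
```

```bash
python3 go.py .484 .129 .26 189.9
```

```text
t 2.7 pos [0.5012 0.088  0.2755] rpy [ 1.7999e+02  2.0000e-02 -1.7068e+02] F [ 0.7  0.9 -0.1] M [ 0.08 -0.04  0.01] gap 0.0855 j6 [  2.7   2.8 -11.7  75.5   0.   -6.7]
shift [0.259 1.081 0.388] turn [ 0.0001  0.0003 -0.0101]
```

Request:
move_arm(moves=[0.26,1.08,0.39,0,0,-0.01,1,0.26,1.08,0.39,0,0,-0.01,1,0.26,1.08,0.39,0,0,-0.01,1])

```text
t: 3.08
position: [0.4851, 0.1272, 0.2609]
tcp_rot: [-180.0, 0.0, -170.0]
force: [-0.9, 0.4, 0.1]
finger_gap: 0.0854
```

```bash
python3 - <<'E'
from plant import *
from h import *
import cv2
d=get_image("wrist"); np.savez("w2.npz",f=d["fx"],cx=d["cx"],cy=d["cy"],view=d["view"])
im=d["img"][:,:,::-1].copy(); cv2.imwrite("pics/w2raw.png",im)
C=(d["fx"],d["cx"],d["cy"],np.array(d["view"])[:3])
big=cv2.resize(im,(800,500),interpolation=cv2.INTER_CUBIC)
for zz in(102,130):
  p=proj(C,place([(22,-50,zz),(22,50,zz),(34,50,zz),(34,-50,zz)],.4791,.1565,np.radians(-80.1)))*1.25
  cv2.polylines(big,[p.astype(np.int32)],True,(255,255,0),1)
p=proj(C,place([(-40,-50,66),(-40,50,66),(40,50,66),(40,-50,66)],.4791,.1565,np.radians(-80.1)))*1.25
cv2.polylines(big,[p.astype(np.int32)],True,(255,0,255),1)
cv2.imwrite("pics/w2.png",big)
E
python3 go.py .484 .129 .097 189.9
```

```text
t 3.125 pos [0.4856 0.1268 0.2612] rpy [-1.7997e+02  6.0000e-02 -1.7005e+02] F [-0.1  0.2 -0.5] M [0.01 0.01 0.02] gap 0.0851 j6 [  7.3   2.4 -13.8  73.7  -0.   -2.7]
shift [0.034 0.064 4.104] turn [-0.0005  0.0011  0.0009]
```

View pics/w2.png

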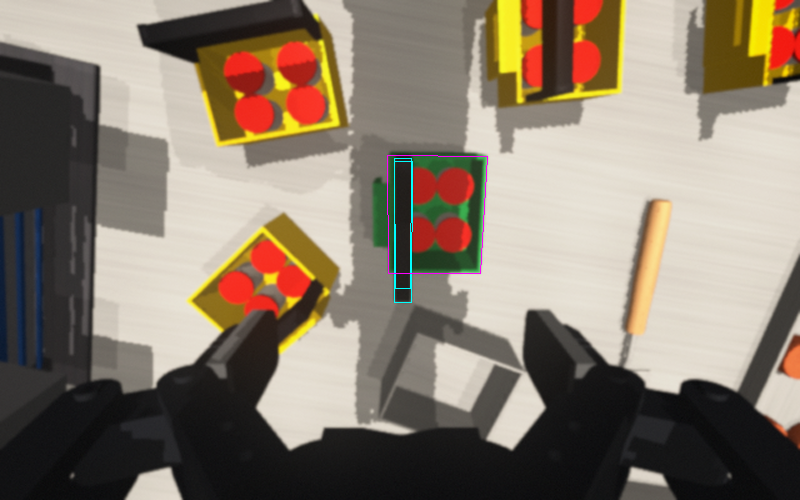

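The overlay fits the handle at (403,230), and no yellow bin is under the fingers. I descend with the gripper partly open.

Request:
move_arm(moves=[0.03,0.06,1,0,0,0,0.2,0.03,0.06,2,0,0,0,0.2,0.03,0.06,3,0,0,0,0.2,0.03,0.06,3.8,0,0,0,0.2,0.03,0.06,4.1,0,0,0,0.2], newtons=50)

```text
t: 3.75
position: [0.4828, 0.1282, 0.0952]
tcp_rot: [-180.0, -0.1, -170.1]
force: [-0.0, 0.5, -0.0]
finger_gap: 0.0512
```

```bash
python3 go.py .484 .129 .097 189.9;  python3 - <<'E'
from plant import *
import cv2
cv2.imwrite("pics/w3.png",get_image("wrist")["img"][:,:,::-1])
E
```

```text
t 3.75 pos [0.4828 0.1282 0.0952] rpy [-1.8000e+02 -1.5000e-01 -1.7011e+02] F [-0.   0.5 -0. ] M [ 0.04 -0.03  0.02] gap 0.0512 j6 [  7.5   9.9 -26.7  53.5  -0.   -2.4]
shift [-0.033  0.015 -0.044] turn [-0.0001 -0.0026 -0.0002]
```

View pics/w3.png

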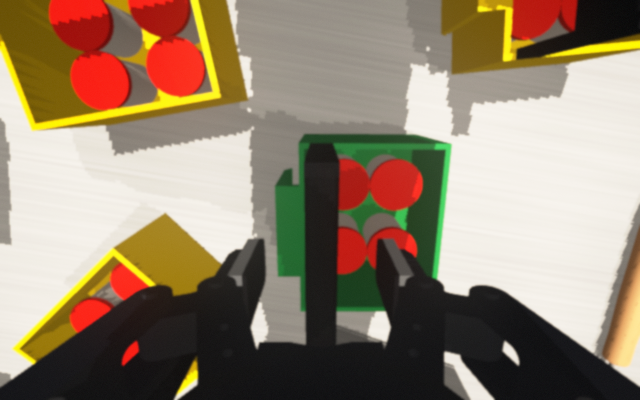

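The handle (column 321) is centred between the pads (columns 255 to 390). I close on it.

Request:
move_arm(moves=[0,0,0,0,0,0,-1,0,0,0,0,0,0,-1,0,0,0,0,0,0,-1,0,0,0,0,0,0,-1,0,0,0,0,0,0,-1], newtons=70)

```text
t: 4.42
position: [0.4849, 0.1293, 0.0983]
tcp_rot: [-179.9, 0.2, -170.0]
force: [1.6, -2.6, 6.8]
finger_gap: 0.0111
```

Request:
move_arm(moves=[0,0,-0.2,0,0,0,-1,0,0,-0.7,0,0,0,-1,0,0,-1.2,0,0,0,-1,0,0,-1.6,0,0,0,-1,0,0,-2,0,0,0,-1])

```text
t: 5.05
position: [0.4825, 0.1296, 0.177]
tcp_rot: [180.0, -0.1, -169.9]
force: [0.1, -0.4, -2.9]
finger_gap: 0.0111
```

```bash
python3 go.py .574 -.16 .34 177.3
```

```text
t 5.05 pos [0.4825 0.1296 0.177 ] rpy [ 1.7998e+02 -8.0000e-02 -1.6995e+02] F [ 0.1 -0.4 -2.9] M [-0.05 -0.01 -0.  ] gap 0.0111 j6 [  7.6   5.3 -21.1  63.7   0.   -2.4]
shift [-0.984 -7.526 -4.078] turn [ 2.000e-04 -1.500e-03  2.225e-01]
```

Held, at about 0.3 kg. I lift above everything and carry the bin to 30 mm in front of the slot.

Request:
move_arm(moves=[0,0,-1,0,0,0,-1,0,0,-2,0,0,0,-1,0,0,-3,0,0,0,-1,-0.1,-0.8,-3.8,0,0,0.03,-1,-0.2,-1.8,-4.1,0,0,0.06,-1])

```text
t: 5.68
position: [0.5046, 0.0599, 0.3437]
tcp_rot: [-180.0, 0.2, -173.3]
force: [-0.1, -0.2, -3.1]
finger_gap: 0.0106
```

Request:
move_arm(moves=[-0.15,-1.1,0,0,0,0.03,-1,-0.3,-2.2,0,0,0,0.06,-1,-0.45,-3.3,0,0,0,0.1,-1,-0.6,-4.2,0,0,0,0.13,-1,-0.7,-4.7,0,0,0,0.16,-1])

```text
t: 6.3
position: [0.553, -0.125, 0.3404]
tcp_rot: [180.0, -0.1, 177.3]
force: [-0.7, -0.2, -2.2]
finger_gap: 0.0111
```

```bash
python3 go.py .575 -.1525 .34 177.3
```

```text
t 6.3 pos [ 0.553  -0.125   0.3404] rpy [ 1.7997e+02 -6.0000e-02  1.7727e+02] F [-0.7 -0.2 -2.2] M [ 0.02 -0.02  0.01] gap 0.0111 j6 [-19.3   7.9   1.6  83.8   0.  -16.5]
shift [-0.581 -0.662  0.009] turn [ 0.0006 -0.001  -0.0006]
```

Request:
move_arm(moves=[-0.3,-0.35,0.3,0,0,0,-1,-0.58,-0.66,0.6,0,0,0,-1,-0.58,-0.66,0.6,0,0,0,-1,-0.58,-0.66,0.6,0,0,0,-1])

```text
t: 6.8
position: [0.5748, -0.1501, 0.3164]
tcp_rot: [180.0, -0.1, 177.5]
force: [-0.3, 0.4, -1.9]
finger_gap: 0.011
```

```bash
python3 go.py .575 -.1725 .305 177.3; cat > ov.py <<'E'
import sys,cv2
from plant import *
from h import *
def run(out,boxes,lift):
    o=observe(); p=o["position"]; yaw=np.radians(o["tcp_rot"][2]-90-180); tiles=[]
    for n,(x,y,w,h,k) in boxes.items():
        d=get_image(n); C=(d["fx"],d["cx"],d["cy"],np.array(d["view"])[:3]); im=d["img"][:,:,::-1]
        cv2.imwrite(out.replace(".png","_"+n+".png"),im)
        c=cv2.resize(im[y:y+h,x:x+w],None,fx=k,fy=k,interpolation=cv2.INTER_CUBIC)
        def poly(P,col,a,close=True): 
            q=(proj(C,place(P,*a))-[x,y]+.5)*k; cv2.polylines(c,[np.round(q).astype(np.int32)],close,col,1)
        a=(p[0],p[1],yaw,p[2]+lift); S_=(.574-.000471,-.1915-.00999,np.radians(-92.7))
        for z in(-14,14): poly([(-6,-50,z),(-6,50,z),(6,50,z),(6,-50,z)],(255,255,0),a)
        for z in(-50,-116): poly([(-68,-50,z),(-68,50,z),(12,50,z),(12,-50,z)],(255,0,255),a)
        poly([(22.5,-27,-105),(22.5,27,-105),(22.5,27,-54),(22.5,-27,-54)],(0,255,255),a)
        poly([(-10,-72,162),(-10,72,162),(-14,72,162),(-14,-72,162)],(255,255,255),S_)
        for yy in(-112,112): poly([(-86,yy-40,166),(-86,yy+40,166)],(255,255,255),S_,False)
        tiles.append(c)
    H=max(t.shape[0] for t in tiles)
    cv2.imwrite(out,np.hstack([cv2.copyMakeBorder(t,0,H-t.shape[0],0,0,0) for t in tiles]))
E
python3 - <<'E'
from ov import *
run("pics/o1.png",{"scene":(235,150,105,150,4),"side":(230,60,125,120,3)},.0177)
E
```

```text
t 6.8 pos [ 0.5748 -0.1501  0.3164] rpy [ 1.7995e+02 -7.0000e-02  1.7749e+02] F [-0.3  0.4 -1.9] M [-0.06 -0.02  0.01] gap 0.011 j6 [-20.9  11.    2.5  81.6   0.  -18.4]
shift [-0.03  -0.56   0.283] turn [ 0.0008 -0.0013  0.0033]
```

View pics/o1.png

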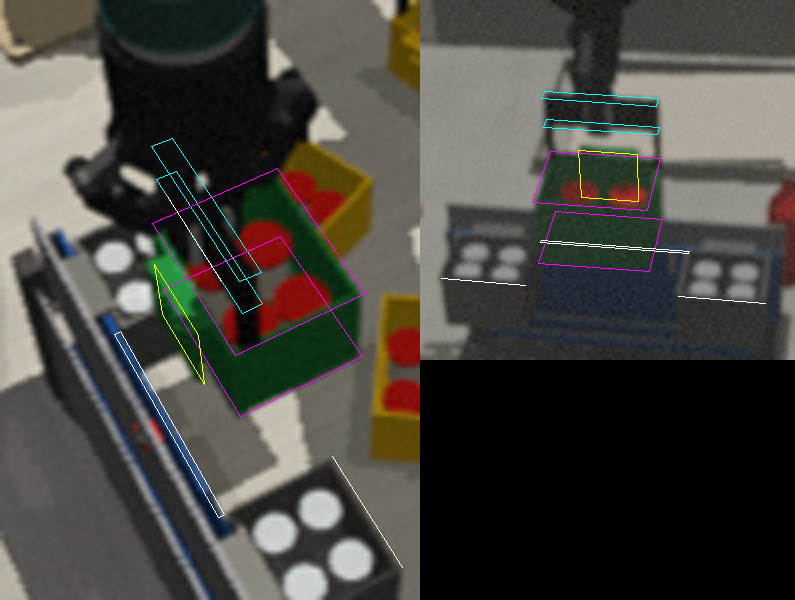

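The overlay agrees within about 1 px in the scene view (rim corner at (245,355)) and the side view (tub at columns 535 to 663). I move over the slot and measure handle and rail in one wrist picture, so the camera bias cancels.

Request:
move_arm(moves=[-0.03,-0.3,0.1,0,0,0,-1,-0.03,-0.56,0.28,0,0,0.003,-1,-0.03,-0.56,0.28,0,0,0.003,-1,-0.03,-0.56,0.28,0,0,0.003,-1])

```text
t: 7.4
position: [0.5751, -0.1735, 0.3053]
tcp_rot: [180.0, -0.0, 177.2]
force: [0.5, 0.0, -2.4]
finger_gap: 0.0112
```

```bash
python3 go.py .575 -.1725 .305 177.3; python3 - <<'E'
from ov import *
run("pics/o2.png",{"wrist":(160,0,320,250,2)},.0177)
d=get_image("wrist"); o=observe(); np.savez("w4.npz",f=d["fx"],cx=d["cx"],cy=d["cy"],view=d["view"],pos=o["position"],yaw=o["tcp_rot"][2])
E
```

```text
t 7.4 pos [ 0.5751 -0.1735  0.3053] rpy [ 1.7997e+02 -2.0000e-02  1.7723e+02] F [ 0.5  0.  -2.4] M [-0.04  0.05 -0.02] gap 0.0112 j6 [-23.   11.8   2.2  80.4   0.  -20.2]
shift [0.003 0.026 0.008] turn [ 0.0005 -0.0004 -0.0012]
```

View pics/o2.png

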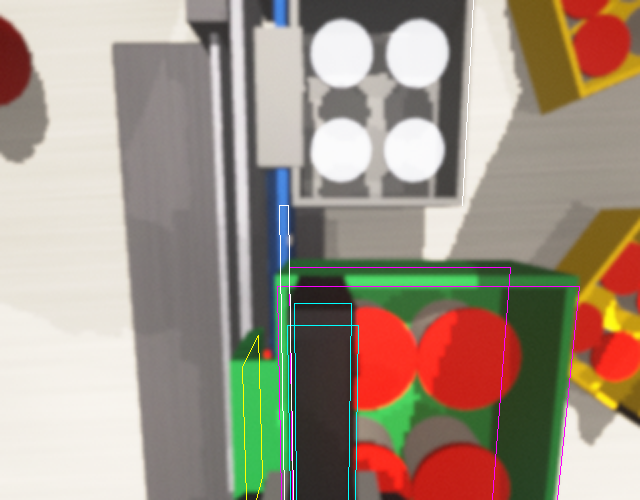

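The wrist picture shows the rail at columns 276 to 290 (overlay 279 to 289), the handle at 290 to 357 (overlay 287 to 358) and the roller tip at (267,353). So x alignment is within about 0.5 mm, and the bin sits about 2 to 3 mm off along y, which is harmless. I make a small correction and descend.

Request:
move_arm(moves=[-0.04,0.025,0.2,0,0,0,-1,-0.04,0.025,0.45,0,0,0,-1,-0.04,0.025,0.65,0,0,0,-1,-0.04,0.025,0.65,0,0,0,-1])

```text
t: 8.0
position: [0.5761, -0.1721, 0.278]
tcp_rot: [179.9, -0.1, 177.3]
force: [0.2, 0.4, -3.7]
finger_gap: 0.0109
```

```bash
python3 go.py .5765 -.1725 .275 177.3
```

```text
t 8.0 pos [ 0.5761 -0.1721  0.278 ] rpy [ 1.7995e+02 -1.4000e-01  1.7727e+02] F [ 0.2  0.4 -3.7] M [-0.04 -0.05  0.  ] gap 0.0109 j6 [-22.8  12.4  -0.3  77.5   0.  -20.1]
shift [-0.01  -0.011  0.076] turn [ 0.0009 -0.0025 -0.0006]
```

Request:
move_arm(moves=[0,0,0.07,0,0,0,-1,0,0,0.14,0,0,0,-1,0,0,0.22,0,0,0,-1,0,0,0.3,0,0,0,-1])

```text
t: 8.5
position: [0.5769, -0.1725, 0.2674]
tcp_rot: [-180.0, 0.0, 177.3]
force: [0.7, -0.2, -3.1]
finger_gap: 0.0112
```

Request:
move_arm(moves=[0,0,0.07,0,0,0,-1,0,0,0.14,0,0,0,-1,0,0,0.2,0,0,0,-1,0,0,0.2,0,0,0,-1])

```text
t: 9.0
position: [0.5768, -0.1724, 0.2592]
tcp_rot: [180.0, -0.0, 177.3]
force: [0.6, 0.5, -3.4]
finger_gap: 0.0109
```

Request:
move_arm(moves=[0,0,0.05,0,0,0,-1,0,0,0.1,0,0,0,-1,0,0,0.15,0,0,0,-1,0,0,0.15,0,0,0,-1])

```text
t: 9.5
position: [0.5768, -0.1724, 0.2532]
tcp_rot: [180.0, -0.0, 177.3]
force: [-0.4, -0.4, -2.4]
finger_gap: 0.0109
```

Request:
move_arm(moves=[0,0,0.05,0,0,0,-1,0,0,0.1,0,0,0,-1,0,0,0.1,0,0,0,-1])

```text
t: 9.88
position: [0.5768, -0.1724, 0.2492]
tcp_rot: [180.0, -0.0, 177.3]
force: [0.2, -0.0, -3.1]
finger_gap: 0.011
```

Request:
move_arm(moves=[0,0,0.05,0,0,0,-1,0,0,0.1,0,0,0,-1,0,0,0.1,0,0,0,-1])

```text
t: 10.25
position: [0.577, -0.172, 0.2454]
tcp_rot: [179.9, 0.0, 177.3]
force: [0.0, 1.7, -1.9]
finger_gap: 0.0109
```

Request:
move_arm(moves=[0,0,0.05,0,0,0,-1,0,0,0.1,0,0,0,-1,0,0,0.1,0,0,0,-1])

```text
t: 10.62
position: [0.5773, -0.1716, 0.2434]
tcp_rot: [179.9, 0.1, 177.3]
force: [-0.6, 5.5, 6.1]
finger_gap: 0.0111
```

Contact is at the expected roller height, and the force points up and toward the front, so the lip is in the slot and meeting the roller. I keep pressing.

Request:
move_arm(moves=[0,0,0.05,0,0,0,-1,0,0,0.1,0,0,0,-1,0,0,0.1,0,0,0,-1])

```text
t: 11.0
position: [0.5772, -0.1716, 0.2391]
tcp_rot: [179.9, 0.1, 177.3]
force: [-2.3, 4.6, 3.6]
finger_gap: 0.0114
```

Request:
move_arm(moves=[0,0,0.05,0,0,0,-1,0,0,0.1,0,0,0,-1,0,0,0.1,0,0,0,-1])

```text
t: 11.38
position: [0.5771, -0.1717, 0.2339]
tcp_rot: [179.9, 0.0, 177.3]
force: [0.0, 4.7, 3.2]
finger_gap: 0.0106
```

It is sliding at about 6 N. I continue.

Request:
move_arm(moves=[0,0,0.06,0,0,0,-1,0,0,0.12,0,0,0,-1,0,0,0.18,0,0,0,-1,0,0,0.24,0,0,0,-1,0,0,0.25,0,0,0,-1])

```text
t: 12.0
position: [0.5772, -0.1716, 0.2237]
tcp_rot: [179.9, 0.0, 177.3]
force: [-0.4, 5.7, 3.9]
finger_gap: 0.0112
```

Request:
move_arm(moves=[0,0,0.06,0,0,0,-1,0,0,0.12,0,0,0,-1,0,0,0.18,0,0,0,-1,0,0,0.24,0,0,0,-1,0,0,0.25,0,0,0,-1])

```text
t: 12.62
position: [0.5772, -0.1715, 0.2136]
tcp_rot: [179.9, 0.0, 177.3]
force: [-0.2, 6.3, 2.9]
finger_gap: 0.0108
```

Request:
move_arm(moves=[0,0,0.06,0,0,0,-1,0,0,0.12,0,0,0,-1,0,0,0.15,0,0,0,-1,0,0,0.15,0,0,0,-1])

```text
t: 13.12
position: [0.5771, -0.1715, 0.2067]
tcp_rot: [179.9, 0.0, 177.3]
force: [2.1, 4.1, -2.8]
finger_gap: 0.011
```

Request:
move_arm(moves=[0,0,0.05,0,0,0,-1,0,0,0.1,0,0,0,-1,0,0,0.1,0,0,0,-1])

```text
t: 13.5
position: [0.5765, -0.1731, 0.2038]
tcp_rot: [-179.9, -0.0, 177.2]
force: [-2.3, 0.3, 2.8]
finger_gap: 0.0109
```

The sideways force vanished, so the catch has snapped in. I press home gently.

Request:
move_arm(moves=[0,0,0.05,0,0,0,-1,0,0,0.07,0,0,0,-1,0,0,0.07,0,0,0,-1])

```text
t: 13.88
position: [0.5766, -0.1731, 0.2037]
tcp_rot: [-179.9, 0.0, 177.2]
force: [-6.3, 2.7, 12.7]
finger_gap: 0.011
```

```bash
python3 go.py .577 -.1725 .2 177.3
```

```text
t 13.875 pos [ 0.5766 -0.1731  0.2037] rpy [-1.7988e+02  4.0000e-02  1.7723e+02] F [-6.3  2.7 12.7] M [ 0.45  1.46 -0.08] gap 0.011 j6 [-22.8  14.4  -6.8  68.7  -0.1 -20. ]
shift [-0.009  0.015  0.093] turn [-0.002   0.0007 -0.0012]
```

Request:
move_arm(moves=[0,0,0.05,0,0,0,-1,0,0,0.05,0,0,0,-1])

```text
t: 14.12
position: [0.5767, -0.173, 0.2037]
tcp_rot: [-179.9, 0.1, 177.2]
force: [-9.3, 4.3, 20.1]
finger_gap: 0.0106
```

Request:
move_arm(moves=[0,0,-0.05,0,0,0,-1,0,0,-0.1,0,0,0,-1,0,0,-0.1,0,0,0,-1])

```text
t: 14.5
position: [0.5767, -0.1731, 0.2038]
tcp_rot: [-179.9, -0.0, 177.2]
force: [-4.3, 2.0, 8.0]
finger_gap: 0.0109
```

```bash
python3 go.py .577 -.1725 .2 177.3; python3 - <<'E'
from ov import *
run("pics/o3.png",{"scene":(235,180,95,120,4),"side":(230,80,125,100,3)},.0177)
E
```

```text
t 14.5 pos [ 0.5767 -0.1731  0.2038] rpy [-179.91   -0.    177.23] F [-4.3  2.   8. ] M [ 0.11  1.02 -0.08] gap 0.0109 j6 [-22.8  14.4  -6.8  68.8  -0.1 -20. ]
shift [-0.008  0.015  0.094] turn [-0.0016 -0.     -0.0012]
```

View pics/o3.png

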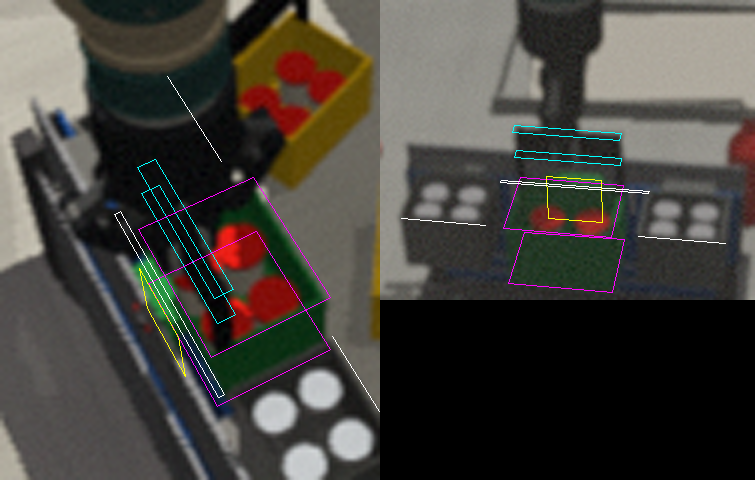

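The bin hangs between the grey bins with its rim at their level: scene rim corner at about (212,356), side tub at columns 505 to 622. I unload the rest and let go.

Request:
move_arm(moves=[0,0,-0.05,0,0,0,-1,0,0,-0.08,0,0,0,-1,0,0,-0.08,0,0,0,-1])

```text
t: 14.98
position: [0.577, -0.1725, 0.2047]
tcp_rot: [180.0, -0.0, 177.3]
force: [0.4, -0.8, -6.2]
finger_gap: 0.0107
```

Request:
move_arm(moves=[0,0,0,0,0,0,0.2,0,0,0,0,0,0,0.2,0,0,0,0,0,0,0.2,0,0,0,0,0,0,0.2])

```text
t: 15.48
position: [0.5771, -0.1725, 0.2063]
tcp_rot: [-180.0, 0.0, 177.3]
force: [-0.6, 0.3, 0.2]
finger_gap: 0.0513
```

```bash
python3 go.py .577 -.1725 .36 177.3
```

```text
t 15.475 pos [ 0.5771 -0.1725  0.2063] rpy [-1.7998e+02  4.0000e-02  1.7726e+02] F [-0.6  0.3  0.2] M [ 0.02 -0.01  0.03] gap 0.0513 j6 [-22.8  14.3  -6.6  69.1  -0.  -20.1]
shift [ 1.000e-03 -1.000e-03 -3.842e+00] turn [-0.0003  0.0007 -0.0007]
```

While unloading, the grip lifted the bin up to 1 mm within the catch's play before it let go. I back up, shut the fingers and tap the handle's top gently so that it is surely seated.

Request:
move_arm(moves=[0,0,-0.2,0,0,0,0.2,0,0,-0.6,0,0,0,0.2,0,0,-1.1,0,0,0,0.2,0,0,-1.25,0,0,0,0.2,0,0,-1.25,0,0,0,0.2])

```text
t: 16.1
position: [0.5774, -0.1727, 0.2569]
tcp_rot: [-180.0, 0.1, 177.3]
force: [-0.6, -0.2, 0.1]
finger_gap: 0.0514
```

Request:
move_arm(moves=[0,0,0,0,0,0,-1,0,0,0,0,0,0,-1,0,0,0,0,0,0,-1,0,0,0,0,0,0,-1,0,0,0.2,0,0,0,-1])

```text
t: 16.73
position: [0.5775, -0.1727, 0.2483]
tcp_rot: [-180.0, 0.1, 177.3]
force: [0.7, 0.2, 0.8]
finger_gap: -0.0
```

```bash
python3 go.py .577 -.1725 .235 177.3
```

```text
t 16.725 pos [ 0.5775 -0.1727  0.2483] rpy [-1.7997e+02  9.0000e-02  1.7726e+02] F [0.7 0.2 0.8] M [-0.    0.01 -0.02] gap -0.0 j6 [-22.8  13.1  -3.   73.8   0.  -20.1]
shift [0.012 0.004 0.333] turn [-0.0005  0.0015 -0.0006]
```

Request:
move_arm(moves=[0,0,0.1,0,0,0,-1,0,0,0.2,0,0,0,-1,0,0,0.28,0,0,0,-1,0,0,0.35,0,0,0,-1,0,0,0.35,0,0,0,-1])

```text
t: 17.35
position: [0.577, -0.1725, 0.2347]
tcp_rot: [-180.0, 0.0, 177.3]
force: [-2.0, 1.0, 3.7]
finger_gap: -0.0001
```

Request:
move_arm(moves=[0,0,0.05,0,0,0,-1,0,0,0.1,0,0,0,-1,0,0,0.1,0,0,0,-1])

```text
t: 17.73
position: [0.5774, -0.1725, 0.2343]
tcp_rot: [-179.9, 0.2, 177.3]
force: [-6.3, 2.6, 16.6]
finger_gap: 0.0003
```

It is firm at 16.6 N with the handle top at the home height. I back away.

Request:
move_arm(moves=[0,0,-0.1,0,0,0,-1,0,0,-0.5,0,0,0,-1,0,0,-1.5,0,0,0,-1,0,0,-2.8,0,0,0,-1,0,0,-4,0,0,0,-1])

```text
t: 18.35
position: [0.577, -0.1725, 0.3919]
tcp_rot: [-180.0, 0.0, 177.3]
force: [0.3, -0.7, 0.0]
finger_gap: -0.0
```

Request:
move_arm(moves=[0,1,0,0,0,0,-1,0,2,0,0,0,0,-1,0,3,0,0,0,0,-1,0,4,0,0,0,0,-1,0,4,0,0,0,0,-1])

```text
t: 18.98
position: [0.5846, -0.0104, 0.3903]
tcp_rot: [180.0, 0.0, 177.5]
force: [-0.1, 0.0, 0.4]
finger_gap: -0.0003
```

```bash
python3 go.py .577 -.1725 .36 177.3; python3 - <<'E'
from plant import *
import cv2,numpy as np
a=get_image("wrist")["img"][:,:,::-1]; b=get_image("side")["img"][80:300,200:400,::-1]
cv2.imwrite("pics/fin.png",np.hstack([cv2.resize(a,(480,300)),cv2.resize(b,(273,300))]))
E
```

```text
t 18.975 pos [ 0.5846 -0.0104  0.3903] rpy [1.7998e+02 2.0000e-02 1.7747e+02] F [-0.1  0.   0.4] M [-0.01  0.01  0.01] gap -0.0003 j6 [-7.4  9.6  9.4 89.9  0.  -4.8]
shift [ 0.012 -4.056  0.757] turn [0.0003 0.0003 0.003 ]
```

View pics/fin.png

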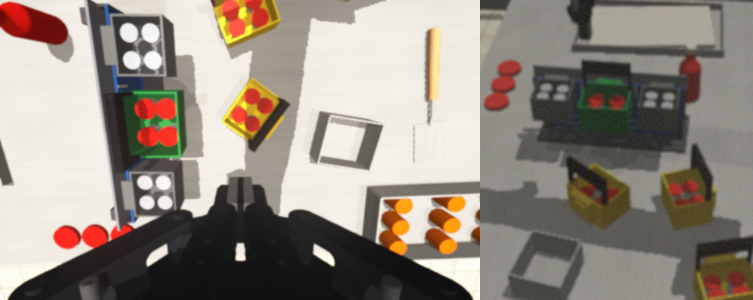

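The green bin hangs level between the grey bins at wrist (155,123) / side (605,100). The bottle, tub, spatula and yellow bins show no movement. I hand the job in.

```bash
python3 -c "
from plant import *
print(job_done())"
```

```text
the job is handed in; nothing more can be done
None
```

The green bin is hooked on the blue rail in the free bay and pressed home; I then let go, backed away and handed the job in at about 19 s.

- **Insertion:** The lip met the roller about 42 mm above the final position and slid in at about 6 N. The sideways force then vanished as the catch snapped in, and the flange stopped hard. I pressed it with about 23 N, counting the bin's weight.
- **Letting go:** As I unloaded the grip, it pulled the bin up by as much as 1 mm within the catch's play before I released it. To seat it again, I tapped the top of the handle with shut fingers. It stood firm at 16.6 N, about 1 mm below the height I expected at home.
- **Last checks:** The final pictures show the bin level between the grey bins, with no visible movement of the tub, bottle, spatula or yellow bins. The gripper touches nothing, with the force reading near 0.
- **Disagreements:** The first camera fit put the bay about 4.5 mm off along the rail from the closer wrist view, so I used the wrist view. The rail height by feel is about 168 mm, against 162 mm from the pictures. I could not see the catch itself once the bin was on; its snap is judged from the forces only.

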